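# Index a radio board under the test head with a ratchet handle

## Task

Bring the radio board on the turntable round until it is centred under the test head, turning the table only by its T-handle: the handle drives through a ratchet that grips one way and spins loose the other, so try both ways to find which, and work it to and fro. Then push the raised test head straight down, fully home on the board, and let go. Never touch the turntable or the board themselves, do not lower the head before the board is under it, and leave the other things where they are.

Things in the scene. Friction and masses are not known exactly. Their poses are not given: they have to be found in the camera images.
- handle_grip (a point): Centre of the bar of the black T-handle that stands in the middle of the turntable, on the turning axis, 183 mm above the table top. Bar 90 mm long (own x axis), 14 mm thick (own y), 26 mm tall (170 to 196 mm up). Below it only an 18 mm thick steel column, and from 120 mm down the ratchet with a steel ball weight, which reaches 73 mm out from the axis.
- handle (a joint): Angle of the T-handle, endless, anticlockwise from above positive. Its pawl works on 24 pins of the turntable: turned the gripping way it takes the turntable along (0.2 to 0.3 Nm) after up to 0.3 rad of idle play; turned the other way it slips past the pins and the turntable stays. Which way grips differs from case to case: try it. Turned gently, the turntable stops with the handle; turned fast it coasts on a little.
- turntable: Aluminium turntable, 284 mm across, top face 45 mm above the table, pins round its hub up to 62 mm. Origin on its vertical turning axis (also the handle's) at table height; own x axis points from there through the board's centre. Turns endlessly, friction holds it. Starts 2.2 to 4.0 rad anticlockwise of the test head. The robot must not touch it.
- board (a point): Centre of the brown radio circuit board fixed on the turntable, 105 mm from the axis, 50 mm above the table. Board 50 mm radially by 96 mm, with a black socket block (24 x 30 mm, top 68 mm up) at its centre. Opposite it on the turntable is an empty nest of two white rails.
- head_axis (a point): Fixed point straight below the test head, 105 mm from the turntable's axis, 50 mm above the table: where the board's centre must come. Own x axis points level from the axis out through the head to the post behind it. The grey stand is fixed: base plate 360 x 300 x 12 mm, post 163 to 193 mm from the axis, guide arm over the turntable at 122 to 134 mm up.
- head_top (a point): Middle of the flat top of the test head's black round push knob, 36 mm across; 180 mm above the table when raised, 150 mm when fully down. 105 mm from the handle's axis. A white probe block (30 x 44 mm) hangs below the guide arm.
- head (a joint): How far the test head is pushed down, in m: 0 raised (as at the start), 0.030 fully down on a hard stop. A push of 3 to 4 N moves it; friction keeps it wherever it is left.
- jar: Bystander: small jar, 34 mm across, 45 mm tall, standing on a corner of the stand's base plate. Origin under its centre.
- spare_knob: Bystander: spare black knob, 36 mm across, 24 mm tall, on another corner of the base plate. Origin under its centre.
- tuner: Bystander: air tuning capacitor, 70 x 50 x 49 mm, on the table. Origin under its centre.
- switch_box_a: Bystander: white switch box 75 x 55 x 35 mm on the table. Origin under its centre.
- switch_box_b: Bystander: white switch box 75 x 55 x 35 mm on the table. Origin under its centre.
- mouse: Bystander: black computer mouse 105 x 60 x 30 mm on its mat. Origin under its centre.
- driver: Bystander: screwdriver lying on the table. Origin under its centre.

How it is judged:
By the outcome, as a careful person would: the job done as asked, in the order asked, and still so for the second after the job is handed in, with the robot touching nothing.
It also fails if it takes over 61 s, if anything falls off the work surface, if the arm or the gripper's body presses on something with over 40 N, if the wrist force passes 120 N, or if a joint passes its speed limit or range.

## Robot

A 6-joint arm with a two-finger parallel gripper is mounted at the origin on the work surface. World frame = base frame: x ahead of the robot, y to its left, z up, the work surface at z = 0. Lengths are in m, angles in rad, forces in N, time in s.
With the tool pointing down it reaches from about 0.35 to 0.875 m from the base axis. Payload 4.2 kg.
Tool frame: the origin (TCP) lies midway between the tips of the shut fingers; the grasp point (between the pads) lies 19 mm behind it (r.grip_depth is the distance from the TCP to the grasp point, in m); y points along the fingers, x is the direction in which the jaws open and shut, and the axes are right-handed (so a half turn about y gives the same grasp; the last joint's range is limited). The gripper opens to 87 mm and grips with 3 to 60 N. Pads are 19 mm wide; open, the fingers measure 117 mm over their backs; the gripper's body (75 mm by 190 mm) begins 51 mm behind the grasp point.
Start: joints at [0.259, 0.385, 0.008, 0, -1.194, -0.259], TCP at [0.625, 0, 0.223] pointing down, gripper open.
Joint ranges: [-3.14, 3.14], [-1.21, 2.06], [-1.07, 1.41], [-3.16, 2.05], [-2.99, -0.16], [-3.1, 3.1]. Speed limits (rad/s): [2.79, 2.79, 3.14, 3.14, 3.14, 3.14].

## Interface

Orientations are given as a rotation vector (axis times angle).
In Python, from plant import sense, capture, get_calibration, order, r gives the robot as it stands.
- The arm moves only by the shell command python3 -m inch 'ROWS'. ROWS is JSON, a list of rows, each a list of 7 numbers: the opening, from 0 (shut) to 1 (fully open), then the shift along the world's x, y, z in cm, then the turn, a rotation vector about the world's x, y, z in rad. In form: [[jaw, dx, dy, dz, ax, ay, az], ...]. A call has 1 to 5 rows; each row shifts and turns the pose as measured when the row begins; what a row does not reach is not made up. A row lasts 1/10 s, in which the tool goes at most 50 mm and 8.59 degrees, less where a joint would pass 70% of its speed; a pose out of reach is approached as far as the arm can. A call with a gripper value outside its range is refused whole. The fingers move at their own pace and stop on an object; the grip force is fixed at half the most. Time passes only in rows, so rows that do not move let the fingers close. It gives the time, the measured TCP pose, the force and the opening at its end, in the units of the state.
- sense(): the state, without advancing time (a new reading comes with each control period).
- capture(name): name is "scene" or "side" or "wrist"; returns the picture (384x512x3 uint8, red, green, blue); there is no depth.
- get_calibration(name): a dict with "mtx" (3x3 intrinsics, pixels), "camera_from_world" (4x4, takes a point from world to camera coordinates); the wrist camera has in their place "hand_eye" (4x4, takes a point from camera to tool coordinates, whose origin is the TCP and whose axes are the tool frame's). Camera axes: x right, y down, z forward; pixel columns grow to the right and rows downward; lengths in m; the calibration is good to about 2 mm. A picture is of the moment at which its call begins: read the wrist's pose just before it. get_calibration takes no time and is no camera call.
- order.hand_in(): hands the job in, once; it reports no verdict.
The state is a dict: "clock": time; "qpos": joint angles; "dq": joint speeds; "joint_efforts": joint torques, N m; "eef_pos": TCP position; "tcp_rot": TCP orientation; "force": force on the tool from outside, world axes, zero at the start; "ft_torque": the same for the moment, N m; "width": finger opening in m.
Only numpy, scipy, OpenCV 4.12 (cv2) and the standard library are available. Lean on these libraries where they do the work, as an engineer would, in place of code of your own. Each camera call takes 0.05 s, during which the arm holds its last target.

## Working session

There is one attempt and no reset: what is moved stays moved. The work goes in short steps, Python scripts to look and compute and a shell command to move; the robot and the scene stay as the last step left them, time stands still between calls to the robot, and variables do not carry over. Pictures are saved under pics/ and viewed, and the job is handed in when it is done.

```bash
mkdir -p pics; ls; cat > h.py <<'E'
import numpy as np, cv2
from plant import sense, capture, get_calibration, order, r
def snap(n,f):
    s=sense(); im=capture(n); cv2.imwrite('pics/'+f+'.png',im[:,:,::-1]); return im,s
def cam(n,s=None):
    c=get_calibration(n); K=np.array(c['mtx'])
    if n=='wrist':
        T=np.eye(4);T[:3,:3]=cv2.Rodrigues(np.array(s['tcp_rot'],float))[0];T[:3,3]=s['eef_pos']
        W=T@np.array(c['hand_eye'])
    else: W=np.linalg.inv(np.array(c['camera_from_world']))
    return K,W
def ray(n,uv,z,s=None):
    K,W=cam(n,s); d=W[:3,:3]@np.linalg.inv(K)@np.array([uv[0],uv[1],1.]); o=W[:3,3]
    return o+d*(z-o[2])/d[2]
def proj(n,p,s=None):
    K,W=cam(n,s); q=np.linalg.inv(W)@np.append(p,1); q=K@q[:3]; return q[:2]/q[2]
E
python3 - <<'E'
from h import *
for n in ['scene','side','wrist']:
    im,s=snap(n,n+'0'); K,W=cam(n,s); print(n,K[0],K[1],W[:3,3],W[:3,2])
print(s)
E
```

```text
pics
scene [404.17912391   0.         255.02820819] [  0.         404.17912391 196.30565853] [1.25143598 0.07481625 0.9724077 ] [-0.6483193  -0.08162705 -0.75698026]
side [493.02306992   0.         248.9593109 ] [  0.         493.02306992 189.27435051] [-0.25237371 -0.80270743  1.4216393 ] [ 0.45687217  0.47304164 -0.75332558]
wrist [295.53640088   0.         254.33565196] [  0.         295.53640088 192.28808556] [ 0.62501108 -0.06945152  0.38464112] [-0.00120253  0.25316018 -0.96742363]
{'clock': 0.1, 'qpos': array([ 2.58627796e-01,  3.85426523e-01,  6.76723260e-03, -4.30705740e-04,
       -1.19399933e+00, -2.58576070e-01]), 'dq': array([-2.65285846e-04, -2.11575317e-03,  4.68307400e-03,  1.85246985e-03,
       -8.92193058e-04, -8.97791372e-05]), 'joint_efforts': array([ 1.65357815e-04, -3.91689312e+01,  1.87934643e+01,  4.23187181e+00,
        1.34990664e-02, -6.93199490e-05]), 'eef_pos': array([6.24460794e-01, 3.23116543e-05, 2.21603560e-01]), 'tcp_rot': array([ 1.99353482e-03, -2.22033704e+00,  2.22053513e+00]), 'force': array([-0.21939312,  0.0528592 , -0.39001332]), 'ft_torque': array([-0.02853771,  0.02015406, -0.01379252]), 'width': 0.08696124361038554}
```

View pics/scene0.png

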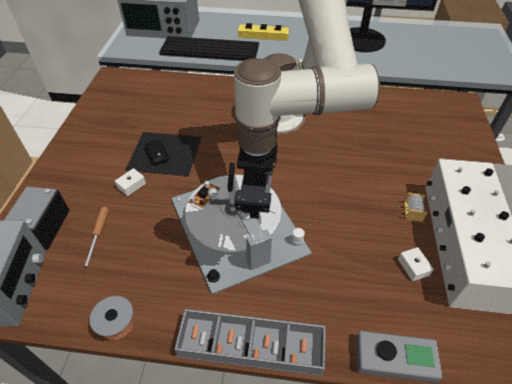

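View pics/side0.png

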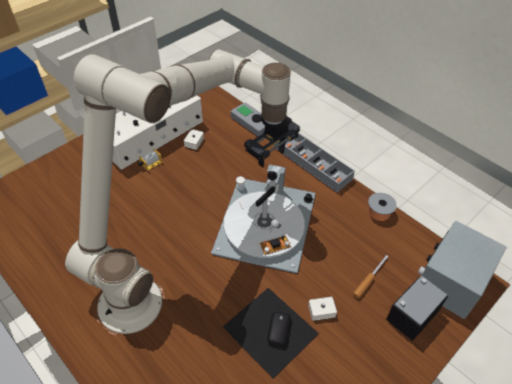

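View pics/wrist0.png

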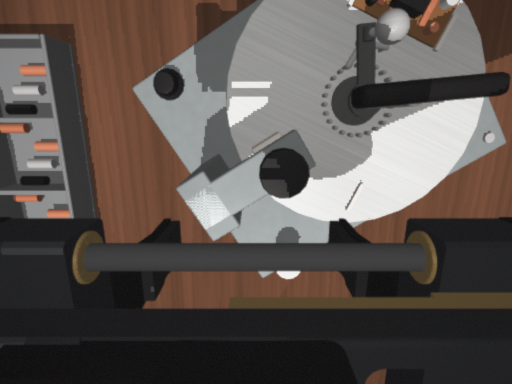

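```bash
python3 - <<'E'
from h import *
s=sense()
print('img right/down world',cam('wrist',s)[1][:3,:3].round(2).tolist())
def p(n,uv,z): print(n,uv,z,ray(n,uv,z,s).round(4))
p('wrist',(285,173),.180)
p('wrist',(357,100),.062)
p('wrist',(356,97),.19);p('wrist',(506,82),.19);p('wrist',(431,90),.19)
p('wrist',(168,83),.036);p('wrist',(289,265),.057);p('wrist',(393,25),.1)
# turntable rim points
p('wrist',(228,95),.045);p('wrist',(486,90),.045);p('wrist',(350,222),.045)
p('scene',(206,193),.05);p('scene',(298,236),.045);p('scene',(213,275),.03)
im=cv2.imread('pics/wrist0.png');cv2.imwrite('pics/w0z.png',cv2.resize(im[0:240,130:512],None,fx=2,fy=2,interpolation=2))
im=cv2.imread('pics/scene0.png');cv2.imwrite('pics/s0z.png',cv2.resize(im[140:290,150:330],None,fx=4,fy=4,interpolation=2))
im=cv2.imread('pics/side0.png');cv2.imwrite('pics/d0z.png',cv2.resize(im[120:270,180:340],None,fx=4,fy=4,interpolation=2))
E
```

```text
img right/down world [[-1.0, 0.0, -0.0], [0.0, 0.97, 0.25], [0.0, 0.25, -0.97]]
wrist (285, 173) 0.18 [ 0.6033 -0.03    0.18  ]
wrist (357, 100) 0.062 [ 0.5176 -0.0846  0.062 ]
wrist (356, 97) 0.19 [ 0.561  -0.0804  0.19  ]
wrist (506, 82) 0.19 [ 0.4686 -0.0893  0.19  ]
wrist (431, 90) 0.19 [ 0.5145 -0.0846  0.19  ]
wrist (168, 83) 0.036 [ 0.7207 -0.1039  0.036 ]
wrist (289, 265) 0.057 [0.5823 0.1084 0.057 ]
wrist (393, 25) 0.1 [ 0.5044 -0.145   0.1   ]
wrist (228, 95) 0.045 [ 0.6535 -0.0906  0.045 ]
wrist (486, 90) 0.045 [ 0.3721 -0.0958  0.045 ]
wrist (350, 222) 0.045 [0.5079 0.0569 0.045 ]
scene (206, 193) 0.05 [ 0.467 -0.174  0.05 ]
scene (298, 236) 0.045 [0.5874 0.1123 0.045 ]
scene (213, 275) 0.03 [ 0.7302 -0.1024  0.03  ]
```

View pics/w0z.png

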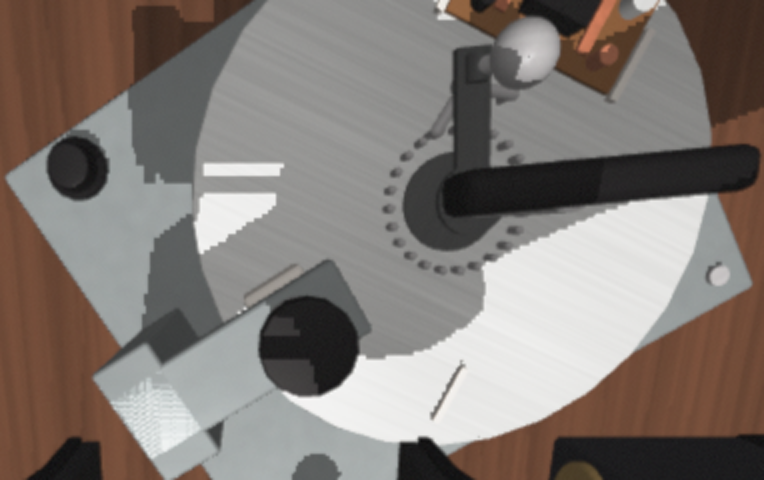

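View pics/s0z.png

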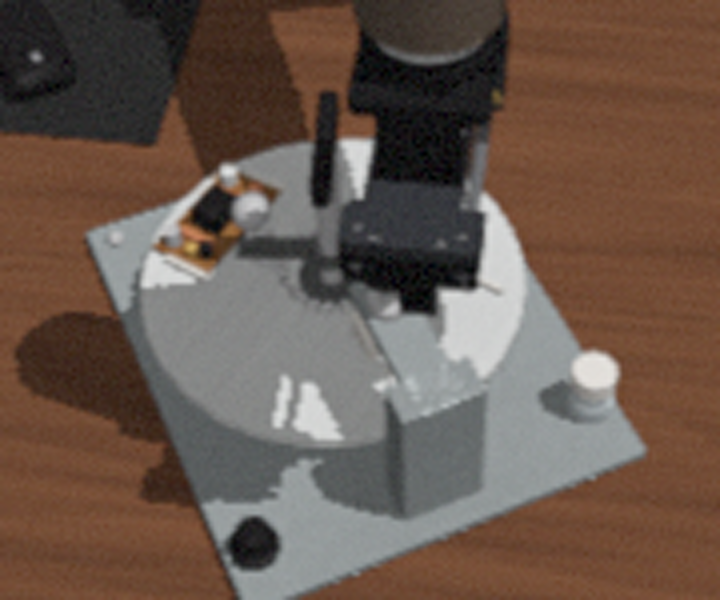

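View pics/d0z.png

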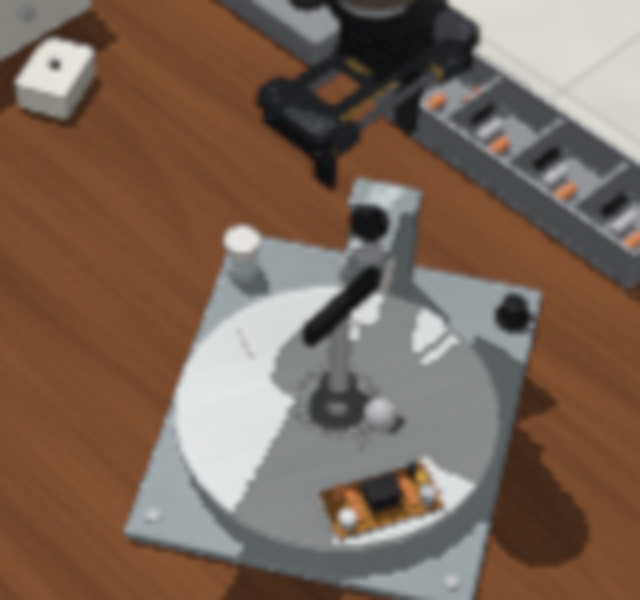

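The wrist view shows the hub at (357,100), the bar from (356,97) to (506,82), and the knob at (285,173). The scene view shows the board at (206,193). That puts the axis at about (0.515, -0.084), the head 103 mm from it at bearing 0.55 rad, and the board 102 mm out at about -2.06 rad. Both distances match the given 105 mm. Next I move above the bar and turn the jaws across it.

```bash
python3 -m inch '[[1,-1,-0.8,1,0,0,0.14],[1,-1,-0.8,1,0,0,0.14],[1,-1,-0.8,1,0,0,0.14],[1,-1,-0.8,0,0,0,0.14],[1,-1,-0.8,0,0,0,0.14]]'; python3 -m inch '[[1,-1,-0.8,0,0,0,0.14],[1,-1,-0.8,0,0,0,0.14],[1,-1,-0.8,0,0,0,0.14],[1,-1,-0.8,0,0,0,0.14],[1,-1,-0.8,0,0,0,0.14]]'
python3 - <<'E'
from h import *
im,s=snap('wrist','w1'); print(s['qpos'].round(3),s['eef_pos'],s['tcp_rot'])
E
```

```text
clock: 0.65
eef_pos: [0.5724, -0.0403, 0.2492]
tcp_rot: [-0.693, 1.798, -1.802]
force: [0.5, -0.2, -0.2]
width: 0.087
clock: 1.15
eef_pos: [0.5191, -0.0818, 0.2477]
tcp_rot: [-1.163, 1.291, -1.296]
force: [0.2, 0.5, 0.1]
width: 0.0871
[ 0.157  0.199 -0.194  0.008 -1.184  1.298] [ 0.51905858 -0.08182287  0.24771217] [-1.16300425  1.29084199 -1.29613986]
```

View pics/w1.png

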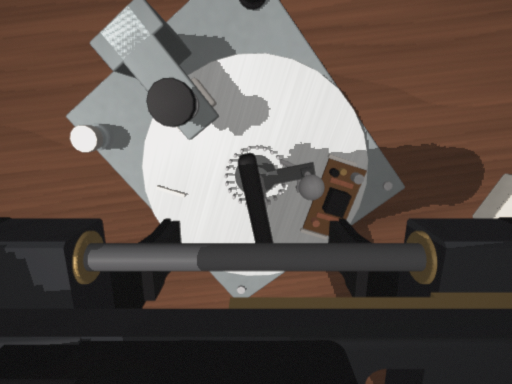

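```bash
python3 - <<'E'
from h import *
s=sense()
def p(uv,z):
    q=ray('wrist',uv,z,s); print(uv,z,q.round(4)); return q
hub=p((257,176),.062); k=p((171,102),.180)
a=p((248,159),.19); b=p((262,235),.19); print('bar ang',np.arctan2(*(a-b)[1::-1]))
bd=p((337,203),.068); bc=p((335,199),.05)
for q in (k,bd,bc):
    d=(q-hub)[:2]; print(np.hypot(*d),np.arctan2(d[1],d[0]))
im=cv2.imread('pics/w1.png'); 
g=cv2.cvtColor(im,cv2.COLOR_BGR2HSV)
# turntable rim pts -> circle fit
pts=[ray('wrist',uv,.045,s)[:2] for uv in [(262,53),(144,165),(368,165),(340,95),(180,88),(160,220)]]
A=np.array([[x,y,1] for x,y in pts]);B=np.array([x*x+y*y for x,y in pts]);c=np.linalg.lstsq(A,B,rcond=None)[0]
print('circ',c[:2]/2,np.sqrt(c[2]+(c[:2]**2).sum()/4))
R=cv2.Rodrigues(np.array(s['tcp_rot']))[0];print('jaw ang',np.arctan2(R[1,0],R[0,0]), 'y',R[:,1])
E
```

```text
(257, 176) 0.062 [ 0.5144 -0.0875  0.062 ]
(171, 102) 0.18 [ 0.602  -0.0306  0.18  ]
(248, 159) 0.19 [ 0.5547 -0.0829  0.19  ]
(262, 235) 0.19 [ 0.4925 -0.0871  0.19  ]
bar ang 0.06637742460655789
(337, 203) 0.068 [ 0.4716 -0.1805  0.068 ]
(335, 199) 0.05 [ 0.4712 -0.183   0.05  ]
0.10449103313936778 0.5769096526599861
0.10232864971900642 -2.001880477627015
0.10474148541946167 -1.9959851914631135
circ [ 0.51150024 -0.08689715] 0.13968716849005627
jaw ang -1.6804098571457824 y [-0.00581442 -0.00807626 -0.99995048]
```

```bash
python3 -m inch '[[0.6,-0.25,-0.2,0,0,0,0.1],[0.6,-0.25,-0.2,0,0,0,0.09],[0.6,0,0,-1,0,0,0],[0.6,0,0,-1,0,0,0],[0.6,0,0,0,0,0,0]]'
python3 - <<'E'
from h import *
im,s=snap('wrist','w2');R=cv2.Rodrigues(np.array(s['tcp_rot']))[0];print('jaw ang',np.arctan2(R[1,0],R[0,0]), 'y',R[:,1],s['eef_pos'])
im,s=snap('side','d2');cv2.imwrite('pics/d2z.png',cv2.resize(im[120:270,180:340,::-1],None,fx=4,fy=4,interpolation=2))
E
```

```text
clock: 1.7
eef_pos: [0.5116, -0.0865, 0.2253]
tcp_rot: [-1.253, 1.156, -1.158]
force: [-0.1, -0.1, -1.1]
width: 0.0564
jaw ang -1.4976034914445522 y [-0.00567167 -0.00835364 -0.99994902] [ 0.51164293 -0.08646656  0.22526145]
```

View pics/w2.png

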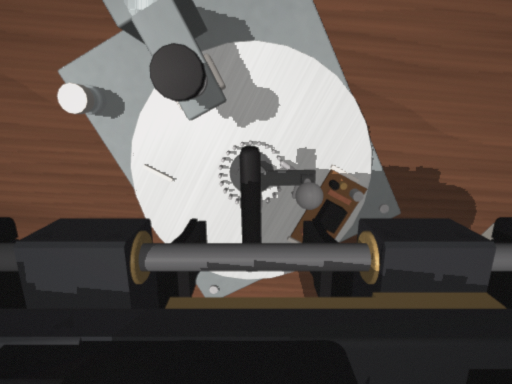

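View pics/d2z.png

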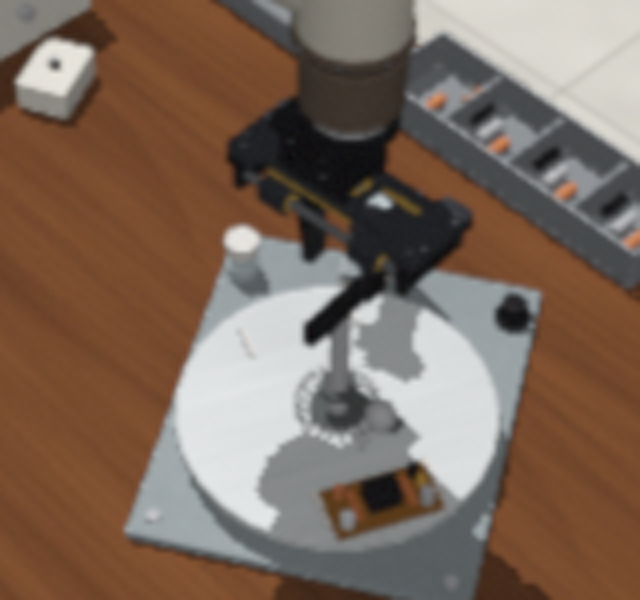

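The bar stands centred and parallel between the fingers, at image column ~251, so I descend and close.

```bash
python3 -m inch '[[0.6,0.1,0,-1.5,0,0,0],[0.6,0.1,0,-1.5,0,0,0],[0.6,0,0,-1.5,0,0,0],[0.6,0,0,-1,0,0,0],[0.6,0,0,0,0,0,0]]';python3 -m inch '[[0,0,0,0,0,0,0],[0,0,0,0,0,0,0],[0,0,0,0,0,0,0],[0,0,0,0,0,0,0]]'
```

```text
clock: 2.3
eef_pos: [0.517, -0.0861, 0.1713]
tcp_rot: [-1.248, 1.151, -1.164]
force: [0.3, 0.4, -0.4]
width: 0.0522
clock: 2.7
eef_pos: [0.5187, -0.0861, 0.1736]
tcp_rot: [-1.245, 1.148, -1.166]
force: [0.2, 0.6, 0.1]
width: 0.0281
```

```bash
python3 -m inch '[[0,-0.2,0,-0.3,0,0,0],[0,-0.2,0,-0.2,0,0,0],[0,0,0,0,0,0,0],[0,0,0,0,0,0,0]]'; python3 - <<'E'
from h import *
im,s=snap('wrist','w3');R=cv2.Rodrigues(np.array(s['tcp_rot']))[0];print('jaw ang',np.arctan2(R[1,0],R[0,0]), 'y',R[:,1],s['eef_pos'],s['width'],s['force'],s['ft_torque'],s['qpos'][5])
E
```

```text
clock: 3.1
eef_pos: [0.5173, -0.0838, 0.1709]
tcp_rot: [-1.236, 1.143, -1.168]
force: [2.8, 0.9, 1.0]
width: 0.0138
jaw ang -1.4991094253204034 y [ 0.01474673 -0.00561084 -0.99987552] [ 0.51727194 -0.08383269  0.17091217] 0.013819290006434004 [2.82240824 0.86322859 1.02101367] [-0.08511804 -0.15181682  0.04364181] 1.4833021749516737
```

View pics/w3.png

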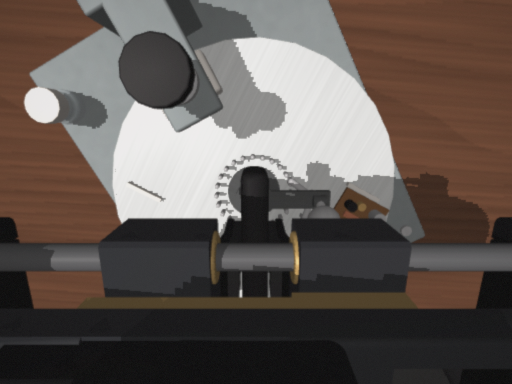

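Gripped at 13.8 mm width. Now I try clockwise.

```bash
python3 -m inch '[[0,-0.1,0,0,0,0,-0.1],[0,-0.1,0,0,0,0,-0.1],[0,-0.1,0,0,0,0,-0.1],[0,0,0,0,0,0,-0.1],[0,0,0,0,0,0,-0.1]]'; python3 - <<'E'
from h import *
im,s=snap('wrist','w4');R=cv2.Rodrigues(np.array(s['tcp_rot']))[0];print('jaw ang',np.arctan2(R[1,0],R[0,0]), 'y',R[:,1],s['eef_pos'],s['width'],s['force'],s['ft_torque'],s['qpos'][5])
im,s=snap('side','d4');cv2.imwrite('pics/d4z.png',cv2.resize(im[120:270,180:340,::-1],None,fx=4,fy=4,interpolation=2))
E
```

```text
clock: 3.65
eef_pos: [0.517, -0.0854, 0.1709]
tcp_rot: [-0.957, 1.511, -1.549]
force: [-0.1, -0.4, 0.6]
width: 0.0137
jaw ang -2.019518597534 y [ 0.01531296 -0.01527439 -0.99976608] [ 0.51702247 -0.08536551  0.17093509] 0.013691619652796963 [-0.12533685 -0.4149543   0.55750182] [0.16108995 0.03284102 0.09875889] 0.9533963405753408
```

View pics/d4z.png

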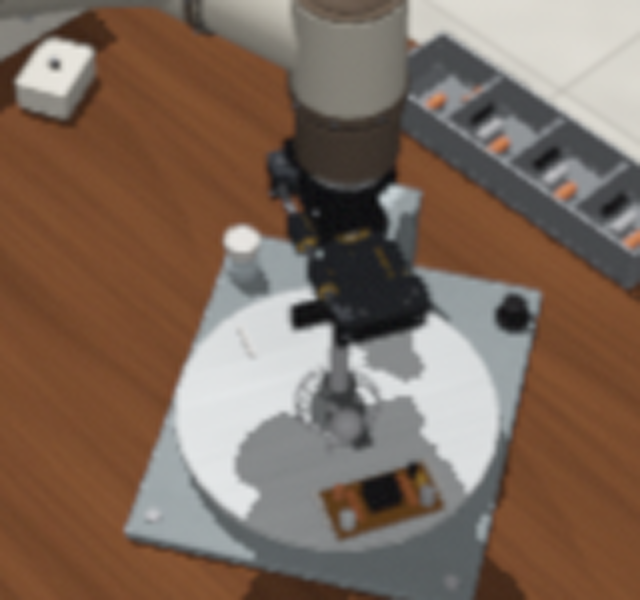

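The board did not move, still at (380,492), so clockwise spins loose and anticlockwise grips. I wind further clockwise to get room for one long gripping stroke.

```bash
python3 -m inch '[[0,-0.1,0,0,0,0,-0.12],[0,-0.1,0,0,0,0,-0.12],[0,0,0,0,0,0,-0.12],[0,0,0,0,0,0,-0.12],[0,0,0,0,0,0,-0.12]]'; python3 -m inch '[[0,0,0,0,0,0,-0.12],[0,0,0,0,0,0,-0.12],[0,0,0,0,0,0,-0.12],[0,0,0,0,0,0,-0.12],[0,0,0,0,0,0,-0.12]]';  python3 -m inch '[[0,0,0,0,0,0,-0.12],[0,0,0,0,0,0,-0.12],[0,0,0,0,0,0,-0.12],[0,0,0,0,0,0,-0.06],[0,0,0,0,0,0,0]]'; python3 - <<'E'
from h import *
im,s=snap('wrist','w5');R=cv2.Rodrigues(np.array(s['tcp_rot']))[0];print('jaw ang',np.arctan2(R[1,0],R[0,0]), 'y',R[:,1],s['eef_pos'],s['width'],s['force'],s['ft_torque'],s['qpos'])
im,s=snap('side','d5');cv2.imwrite('pics/d5z.png',cv2.resize(im[120:270,180:340,::-1],None,fx=4,fy=4,interpolation=2))
E
```

```text
clock: 4.25
eef_pos: [0.5158, -0.0867, 0.171]
tcp_rot: [-0.51, 1.908, -1.956]
force: [-0.5, -0.3, 0.6]
width: 0.014
clock: 4.75
eef_pos: [0.5139, -0.087, 0.171]
tcp_rot: [-0.096, -2.144, 2.19]
force: [-1.4, 0.5, 1.3]
width: 0.014
clock: 5.25
eef_pos: [0.5127, -0.0866, 0.171]
tcp_rot: [-0.502, -1.904, 1.939]
force: [-1.0, 0.5, 0.4]
width: 0.0138
jaw ang 2.61741931167975 y [-0.01761676 -0.01329442 -0.99975642] [ 0.51271727 -0.08657288  0.17097505] 0.01383957287138038 [-0.99963581  0.54607379  0.4316218 ] [-0.05464672 -0.40844169 -0.01373909] [ 0.15157888  0.26056609 -0.31820653  0.01236656 -1.0114826  -0.68232862]
```

View pics/d5z.png

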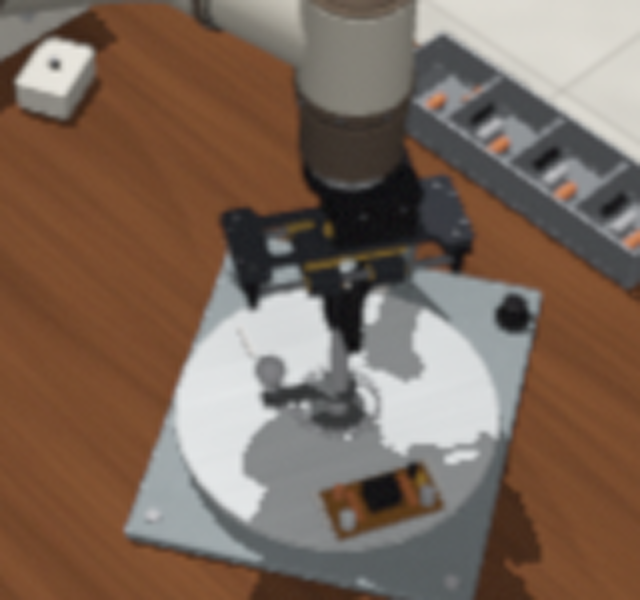

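View pics/w5.png

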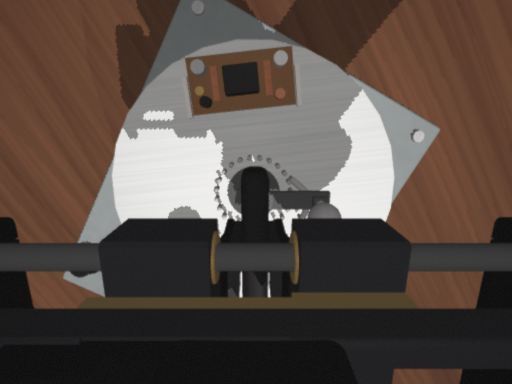

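Still unmoved, with the board centred at (242,81) in the wrist view. I measure it from here.

```bash
cat >> h.py <<'E'
def board(im,s,box,name):
    x0,y0,x1,y1=box; h=cv2.cvtColor(im,cv2.COLOR_RGB2HSV); m=cv2.inRange(h,(3,90,30),(18,255,200)); mm=np.zeros_like(m); mm[y0:y1,x0:x1]=m[y0:y1,x0:x1]
    mm=cv2.morphologyEx(mm,cv2.MORPH_OPEN,np.ones((3,3)))
    mm=cv2.morphologyEx(mm,cv2.MORPH_CLOSE,np.ones((25,25)))
    cs=cv2.findContours(mm,0,2)[0]; c=max(cs,key=cv2.contourArea); w=[ray(name,p[0].astype(float),.05,s)[:2] for p in c]
    (cc,sz,a)=cv2.minAreaRect((np.array(w)*1000).astype(np.float32)); b=cv2.boxPoints((cc,sz,a))/1000
    e=[b[1]-b[0],b[2]-b[1]]; e=max(e,key=lambda v:np.hypot(*v)); n=np.array([-e[1],e[0]])/np.hypot(*e)
    print('board',np.array(cc).round(1),np.array(sz).round(1),'px',cv2.minAreaRect(c)[0],'normal ang',np.arctan2(n[1],n[0])); return np.array(cc)/1000,n
E
python3 - <<'E'
from h import *
s=sense(); im=cv2.imread('pics/w5.png')[:,:,::-1]
c,n=board(im,s,(170,40,310,125),'wrist')
t=ray('wrist',(240,79),.068,s)
hub=ray('wrist',(254,187),.062,s);print('hub',hub,'socket',t)
for ax in ((.5144,-.0855),hub[:2]):
  for q in (c,t[:2]):
    d=q-ax;print(np.hypot(*d),np.arctan2(d[1],d[0]))
E
```

```text
board [ 463.7 -179.1] [ 53.  111.3] px (251.26998901367188, 77.88999938964844) normal ang 1.1540885
hub [ 0.50998464 -0.0912602   0.062     ] socket [ 0.47255809 -0.17997492  0.068     ]
0.10641340304846654 -2.067240144481299
0.10332596588965773 -1.9877210881221639
0.09925205383300018 -2.055766524866431
0.09628628022132112 -1.9700173338024427
```

```bash
python3 -m inch '[[0,0,0,0,0,0,0.06],[0,0,0,0,0,0,0.1],[0,0,0,0,0,0,0.1],[0,0,0,0,0,0,0.1],[0,0,0,0,0,0,0.1]]'; python3 -m inch '[[0,0,0,0,0,0,0.1],[0,0,0,0,0,0,0.1],[0,0,0,0,0,0,0.1],[0,0,0,0,0,0,0.06],[0,0,0,0,0,0,0]]'; python3 - <<'E'
from h import *
im,s=snap('wrist','w6');R=cv2.Rodrigues(np.array(s['tcp_rot']))[0];print('jaw ang',np.arctan2(R[1,0],R[0,0]), 'y',R[:,1],s['eef_pos'],s['width'],s['force'],s['ft_torque'],s['qpos'])
E
```

```text
clock: 5.85
eef_pos: [0.5141, -0.087, 0.171]
tcp_rot: [-0.037, -2.178, 2.22]
force: [-0.6, 0.7, -0.4]
width: 0.014
clock: 6.35
eef_pos: [0.5152, -0.0869, 0.171]
tcp_rot: [-0.351, 2.016, -2.054]
force: [-0.4, 0.6, 0.4]
width: 0.0138
jaw ang -2.7993016728358833 y [ 0.00424554 -0.01803725 -0.9998283 ] [ 0.51524748 -0.08685552  0.17096429] 0.013802768942194258 [-0.43404551  0.55176456  0.36226816] [ 0.17810642 -0.00452335 -0.11243152] [ 0.15513081  0.25348398 -0.33183488  0.02218743 -0.98418307  0.174909  ]
```

View pics/w6.png

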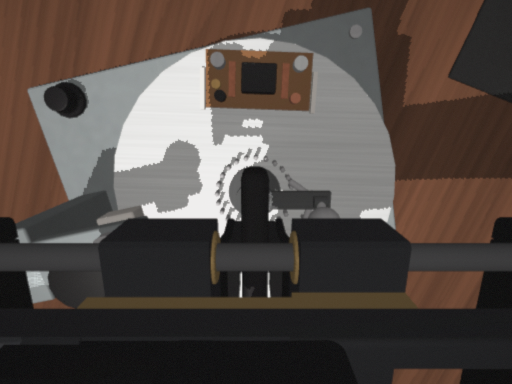

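It grips: the board now turns with the tool, after about 0.16 rad of idle.

```bash
python3 - <<'E'
from h import *
s=sense(); im=cv2.imread('pics/w6.png')[:,:,::-1]
cv2.imwrite('pics/w6z.png',cv2.resize(im[30:210,170:350,::-1],None,fx=3,fy=3,interpolation=2))
c,n=board(im,s,(195,45,316,114),'wrist')
t=ray('wrist',(259,78),.068,s);print(t)
for q in (c,t[:2]):
    d=q-np.array((.5144,-.0855));print(np.hypot(*d),np.arctan2(d[1],d[0]))
E
```

```text
board [ 546.4 -184.6] [94.7 48.8] px (257.7215270996094, 79.4080581665039) normal ang 1.8771019
[ 0.54561611 -0.18421448  0.068     ]
0.10416279784024969 -1.2585408921364187
0.10353257366212135 -1.264520310496088
```

View pics/w6z.png

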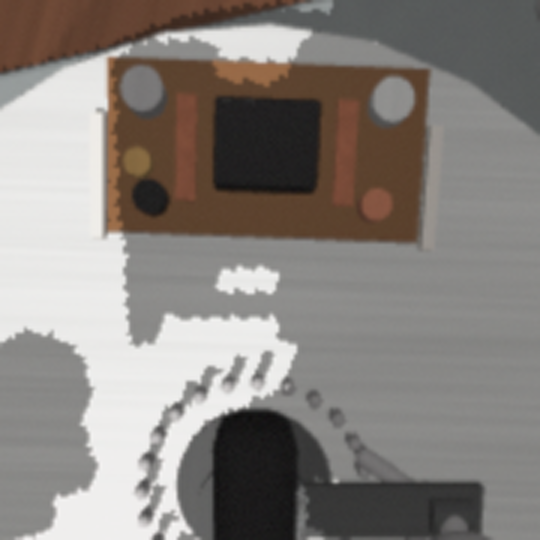

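```bash
python3 - <<'E'
from h import *
s=sense(); im=cv2.imread('pics/w6.png')
cv2.imwrite('pics/w6y.png',cv2.resize(im[0:150,0:400],None,fx=2,fy=2,interpolation=2))
sat=cv2.cvtColor(im,cv2.COLOR_BGR2HSV)[:,:,1]
# top edge: for columns, wood (sat high) to plate (sat low) transition
pts=[]
for x in list(range(60,190,5))+list(range(325,366,4)):
    yy=90-(x-30)*80/340
    col=sat[int(yy)-10:int(yy)+12,x].astype(int); g=np.diff(col); i=np.argmin(g); pts.append((x,int(yy)-10+i+.5))
print(pts)
w=np.array([ray('wrist',p,.012,s)[:2] for p in pts],np.float32)
l=cv2.fitLine(w,cv2.DIST_HUBER,0,.01,.01).ravel();print(l,np.arctan2(l[1],l[0]),np.arctan2(l[1],l[0])+np.pi/2)
print('dist axis to edge',(np.array([.5144,-.0855])-l[2:])@np.array([-l[1],l[0]]))
E
```

```text
[(60, np.float64(79.5)), (65, np.float64(78.5)), (70, np.float64(77.5)), (75, np.float64(76.5)), (80, np.float64(74.5)), (85, np.float64(73.5)), (90, np.float64(72.5)), (95, np.float64(71.5)), (100, np.float64(70.5)), (105, np.float64(68.5)), (110, np.float64(67.5)), (115, np.float64(66.5)), (120, np.float64(65.5)), (125, np.float64(64.5)), (130, np.float64(62.5)), (135, np.float64(61.5)), (140, np.float64(60.5)), (145, np.float64(59.5)), (150, np.float64(58.5)), (155, np.float64(57.5)), (160, np.float64(55.5)), (165, np.float64(54.5)), (170, np.float64(53.5)), (175, np.float64(52.5)), (180, np.float64(51.5)), (185, np.float64(50.5)), (325, np.float64(16.5)), (329, np.float64(16.5)), (333, np.float64(14.5)), (337, np.float64(14.5)), (341, np.float64(13.5)), (345, np.float64(12.5)), (349, np.float64(11.5)), (353, np.float64(10.5)), (357, np.float64(9.5)), (361, np.float64(8.5)), (365, np.float64(7.5))]
[ 0.85084575  0.5254156   0.68683666 -0.15415035] 0.55320346 2.1239998
dist axis to edge 0.14901177143441863
```

View pics/w6y.png

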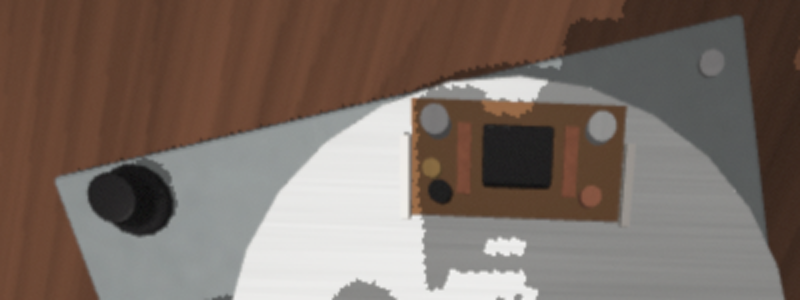

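The same picture gives the plate edge at bearing 0.553 rad, 149 mm from the axis (half of 300), and the board normal at -1.264 rad. About 1.82 rad remains.

```bash
python3 -m inch '[[0,0,0,0,0,0,0.05],[0,0,0,0,0,0,0.1],[0,0,0,0,0,0,0.1],[0,0,0,0,0,0,0.1],[0,0,0,0,0,0,0.1]]'; python3 -m inch '[[0,0,0,0,0,0,0.1],[0,0,0,0,0,0,0.1],[0,0,0,0,0,0,0.1],[0,0,0,0,0,0,0.1],[0,0,0,0,0,0,0.1]]';python3 -m inch '[[0,0,0,0,0,0,0.1],[0,0,0,0,0,0,0.1],[0,0,0,0,0,0,0.1],[0,0,0,0,0,0,0.05],[0,0,0,0,0,0,0.03]]'; python3 -m inch '[[0,0,0,0,0,0,0],[0,0,0,0,0,0,0]]'; python3 - <<'E'
from h import *
im,s=snap('wrist','w7');R=cv2.Rodrigues(np.array(s['tcp_rot']))[0];print('jaw ang',np.arctan2(R[1,0],R[0,0]), 'y',R[:,1],s['eef_pos'],s['width'],s['force'],s['ft_torque'],s['qpos'])
im,s=snap('scene','s7');cv2.imwrite('pics/s7z.png',cv2.resize(im[140:290,150:330,::-1],None,fx=4,fy=4,interpolation=2))
E
```

```text
clock: 6.9
eef_pos: [0.5164, -0.0861, 0.171]
tcp_rot: [-0.733, 1.731, -1.762]
force: [0.3, 1.4, 0.1]
width: 0.0134
clock: 7.4
eef_pos: [0.5172, -0.0848, 0.171]
tcp_rot: [-1.065, 1.379, -1.401]
force: [0.6, 1.4, 0.1]
width: 0.0139
clock: 7.9
eef_pos: [0.5172, -0.0836, 0.171]
tcp_rot: [-1.256, 1.096, -1.11]
force: [-0.4, -0.1, 0.5]
width: 0.0135
clock: 8.1
eef_pos: [0.5172, -0.0836, 0.171]
tcp_rot: [-1.256, 1.097, -1.111]
force: [-0.7, 0.7, -0.1]
width: 0.0141
jaw ang -1.4321334586353434 y [ 0.01602169  0.00615862 -0.99985268] [ 0.51721415 -0.08359874  0.17099992] 0.014080727676248432 [-0.71135721  0.67592875 -0.07319199] [-0.18654345 -0.02517787 -0.11373009] [ 0.14739749  0.25187888 -0.32386901 -0.00450707 -0.9782998   1.56451482]
```

View pics/w7.png

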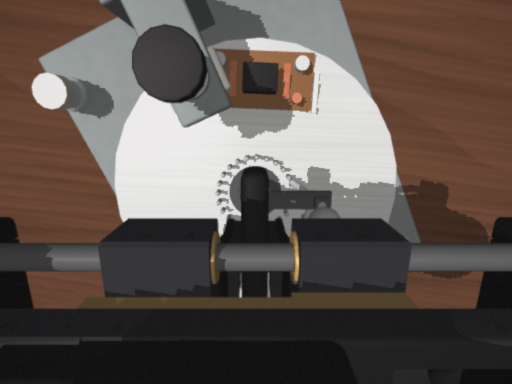

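View pics/s7z.png

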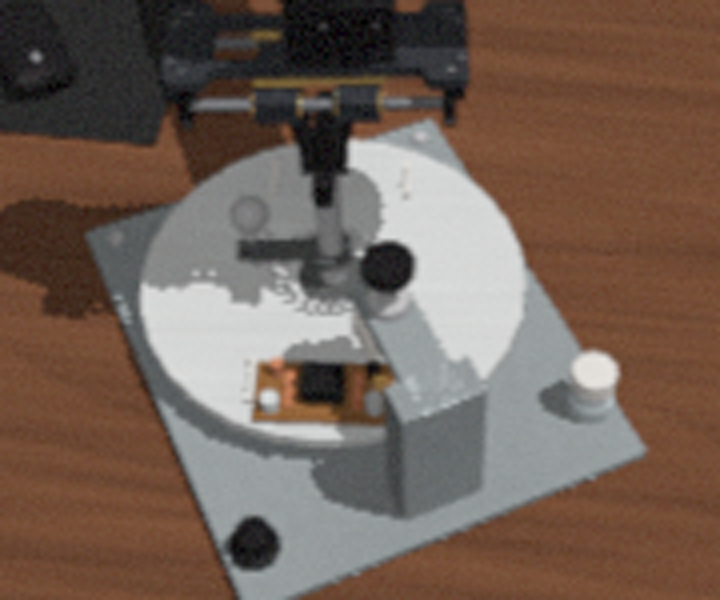

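```bash
python3 -m inch '[[0,0,0,0,0,0,0.05],[0,0,0,0,0,0,0.08],[0,0,0,0,0,0,0.08],[0,0,0,0,0,0,0.08],[0,0,0,0,0,0,0.05]]'; python3 -m inch '[[0,0,0,0,0,0,0.03],[0,0,0,0,0,0,0.02],[0,0,0,0,0,0,0],[0,0,0,0,0,0,0]]'; python3 - <<'E'
from h import *
im,s=snap('wrist','w8');R=cv2.Rodrigues(np.array(s['tcp_rot']))[0];print('jaw ang',np.arctan2(R[1,0],R[0,0]), 'y',R[:,1],s['eef_pos'],s['width'],s['force'],s['ft_torque'],s['qpos'])
im,s=snap('scene','s8');cv2.imwrite('pics/s8z.png',cv2.resize(im[140:290,150:330,::-1],None,fx=4,fy=4,interpolation=2))
im,s=snap('side','d8');cv2.imwrite('pics/d8z.png',cv2.resize(im[120:270,180:340,::-1],None,fx=4,fy=4,interpolation=2))
E
```

```text
clock: 8.7
eef_pos: [0.5169, -0.0826, 0.171]
tcp_rot: [-1.383, 0.838, -0.845]
force: [0.5, 2.0, 0.5]
width: 0.0137
clock: 9.1
eef_pos: [0.5168, -0.0825, 0.171]
tcp_rot: [-1.398, 0.8, -0.806]
force: [-0.4, 0.6, 0.3]
width: 0.0141
jaw ang -1.033456596460006 y [ 0.01185646  0.0142981  -0.99982748] [ 0.51682118 -0.0824667   0.17099118] 0.014059736662183502 [-0.42883207  0.57975857  0.303242  ] [-0.15251419 -0.11030817 -0.13962075] [ 0.14438089  0.25369677 -0.31741528 -0.01492443 -0.98594374  1.97185481]
```

View pics/w8.png

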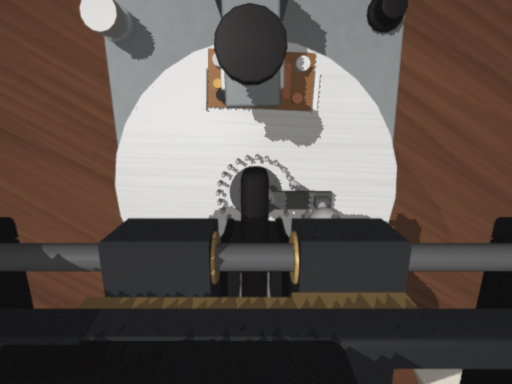

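View pics/s8z.png

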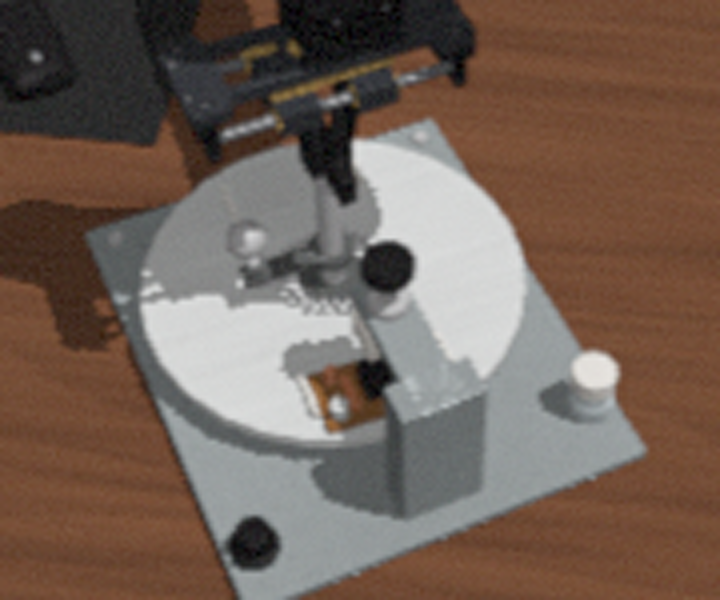

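View pics/d8z.png

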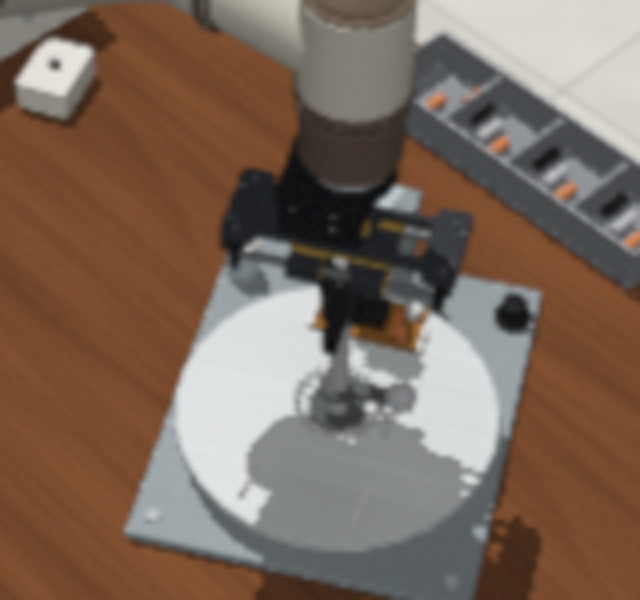

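The board is almost under the head, with its right corner at (315,53) and left corner at (208,50). I measure the remaining angle against the plate edges and the knob in this one picture.

```bash
cat > meas.py <<'E'
from h import *
def meas(f,s):
    im=cv2.imread('pics/%s.png'%f); hsv=cv2.cvtColor(im,cv2.COLOR_BGR2HSV); sat=hsv[:,:,1].astype(int)
    A=np.array([.5148,-.0850])
    out=[]
    for (x0,y0,x1,y1) in ((105,40,116,115),(403,40,395,115)):
        pts=[]
        for y in range(y0,y1,3):
            xc=int(x0+(x1-x0)*(y-y0)/(y1-y0)); g=np.diff(sat[y,xc-14:xc+15]); i=np.argmin(g) if x0<250 else np.argmax(g); pts.append((xc-14+i+.5,y))
        w=np.array([ray('wrist',p,.012,s)[:2] for p in pts],np.float32); l=cv2.fitLine(w,cv2.DIST_HUBER,0,.01,.01).ravel()
        if l[0]<0:l[:2]*=-1
        print('plate edge ang',np.arctan2(l[1],l[0]),'dist',(A-l[2:])@np.array([-l[1],l[0]])); out.append(l)
    # board lower (inner) edge
    m=(cv2.inRange(hsv,(3,90,30),(18,255,220))>0)
    c=board(im[:,:,::-1],s,(198,44,322,116),'wrist')
    d=c[0]-A; print('board centre pol',np.hypot(*d),np.arctan2(d[1],d[0]))
    cv2.imwrite('pics/%sz.png'%f,cv2.resize(im[0:200,90:420],None,fx=2.4,fy=2.4,interpolation=2))
E
python3 - <<'E'
from meas import *
s=sense(); meas('w8',s)
k=ray('wrist',(251,43),.18,s);print('knob',k)
E
```

```text
plate edge ang 0.5569265 dist -0.14995279602891431
plate edge ang 0.5540099 dist 0.14856635553612338
board [622.7 -63.5] [49. 30.] px (296.42120361328125, 80.90618896484375) normal ang 2.0626855
board centre pol 0.11000176942097441 0.1969008077512992
knob [ 0.60427102 -0.02934859  0.18      ]
```

View pics/w8z.png

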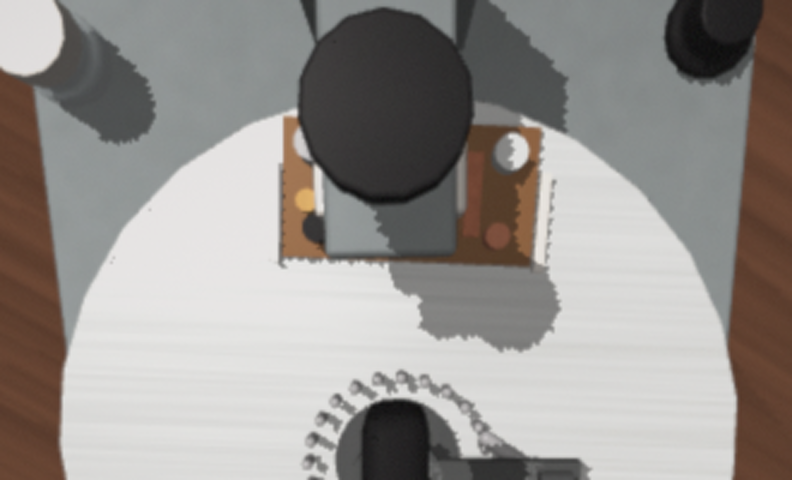

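```bash
python3 - <<'E'
from h import *
s=sense()
A=np.array([.5148,-.0850])
P=[ray('wrist',(90+x/2.4,y/2.4),.05,s)[:2] for x,y in ((283,117),(545,127),(533,266),(282,262))]
c=np.mean(P,0);print(c,[np.hypot(*(P[i]-P[i-1])).round(4) for i in range(4)])
for a in (A,A+[0.001,0],A+[0,.001]):
  d=c-a;print(np.hypot(*d),np.arctan2(d[1],d[0]))
for i,j in ((3,2),(0,1)):
  e=P[i]-P[j];print('normal',np.arctan2(-e[0],e[1]))
t=ray('wrist',(254,95),.13,s);print(t)
E
```

```text
[ 0.60676247 -0.03596257] [np.float64(0.0518), np.float64(0.0972), np.float64(0.0498), np.float64(0.0973)]
0.10421979509923457 0.48987925053460113
0.10333847660591608 0.49443245264044816
0.10375302805886094 0.4813744354551303
normal 0.5220995229500487
normal 0.501160219292664
[ 0.5878019  -0.04041321  0.13      ]
```

Board at about 0.50 rad, head at 0.556, so about 0.05 rad remains.

```bash
python3 -m inch '[[0,0,0,0,0,0,0.02],[0,0,0,0,0,0,0.02],[0,0,0,0,0,0,0.01],[0,0,0,0,0,0,0],[0,0,0,0,0,0,0]]'; python3 - <<'E'
from meas import *
im,s=snap('wrist','w9');R=cv2.Rodrigues(np.array(s['tcp_rot']))[0];print('jaw ang',np.arctan2(R[1,0],R[0,0]), 'y',R[:,1],s['eef_pos'],s['width'],s['force'],s['ft_torque'],s['qpos'])
meas('w9',s)
E
```

```text
clock: 9.75
eef_pos: [0.5167, -0.0823, 0.171]
tcp_rot: [-1.413, 0.76, -0.764]
force: [0.6, 1.6, 0.4]
width: 0.0136
jaw ang -0.9796910052566816 y [ 0.01094378  0.01524924 -0.99982383] [ 0.51673134 -0.08234449  0.17097915] 0.013610617922644721 [0.59133683 1.62148094 0.43779758] [-0.14156518 -0.05420487 -0.18413282] [ 0.14398129  0.25406376 -0.31645226 -0.01620242 -0.98732054  2.02670152]
plate edge ang 0.55455023 dist -0.1502109094329374
plate edge ang 0.5573592 dist 0.14896653976847013
board [623.  -61.2] [48.7 23.6] px (300.0394287109375, 81.54690551757812) normal ang 2.0947967
board centre pol 0.11079196932544055 0.21693327577141042
```

View pics/w9z.png

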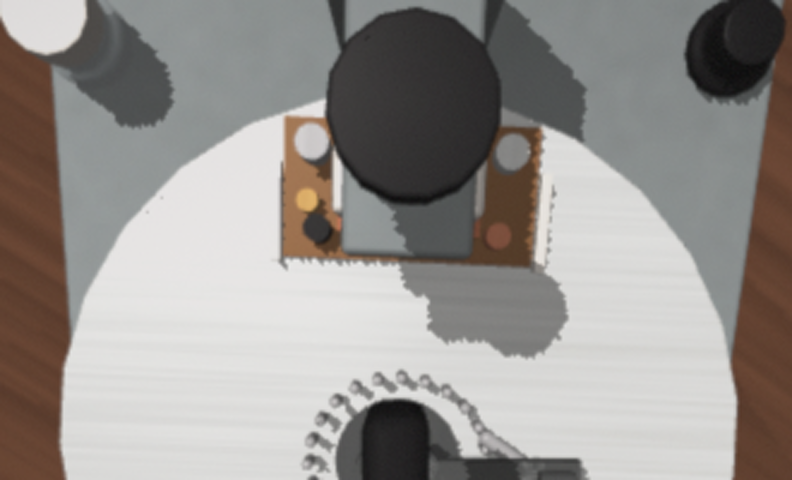

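```bash
python3 - <<'E'
from h import *
s=sense()
A=np.array([.5148,-.0850])
def pts(l,z): return [ray('wrist',(90+x/2.4,y/2.4),z,s)[:2] for x,y in l]
P=pts(((284,117),(545,128),(534,267),(282,261)),.05)
c=np.mean(P,0);print(c,[np.hypot(*(P[i]-P[i-1])).round(4) for i in range(4)])
d=c-A;print('board',np.hypot(*d),np.arctan2(d[1],d[0]))
for i,j in ((3,2),(0,1)):
  e=P[i]-P[j];print('normal',np.arctan2(-e[0],e[1]))
G=pts(((342,253),(472,257)),.134);m=np.mean(G,0);d=m-A;print('arm front',m,np.hypot(*d),np.arctan2(d[1],d[0]),np.hypot(*(G[0]-G[1])))
k=pts(((414,105),),.18)[0];d=k-A;print('knob',k,np.hypot(*d),np.arctan2(d[1],d[0]))
# lateral offsets in head frame (dir .5555)
u=np.array([np.cos(.5555),np.sin(.5555)]);v=np.array([-u[1],u[0]])
for n,q in (('board',c),('arm',m),('knob',k)):print(n,(q-A)@u,(q-A)@v)
E
```

```text
[ 0.6040016  -0.03128589] [np.float64(0.0515), np.float64(0.0969), np.float64(0.0498), np.float64(0.0977)]
board 0.10412555083493412 0.542010138827368
normal 0.5680057515054637
normal 0.5509249198724114
arm front [ 0.58123719 -0.04370794] 0.07822361718802111 0.5560931016709226 0.03545940130291361
knob [ 0.60394359 -0.02943556] 0.1050427821979031 0.5573859491552032
board 0.10411607678453315 -0.0014045966238204616
arm 0.07822360342967655 4.63945553397932e-05
knob 0.10504259538965317 0.00019810522890936766
```

```bash
python3 - <<'E'
from h import *
s=sense()
def pts(l,z): return np.array([ray('wrist',(90+x/2.4,y/2.4),z,s)[:2] for x,y in l])
c=pts(((284,117),(545,128),(534,267),(282,261)),.05).mean(0)
W=pts(((61,410),(70,340),(85,290),(125,220),(178,164),(250,122),(737,410),(728,340),(706,280),(670,222),(620,170),(575,140)),.045)
B=(W**2).sum(1);q=np.linalg.lstsq(np.c_[W,np.ones(len(W))],B,rcond=None)[0];o=q[:2]/2;print(o,np.sqrt(q[2]+o@o))
d=c-o;print(np.hypot(*d),np.arctan2(d[1],d[0]))
hub=pts(((397,458),),.062)[0];d=c-hub;print(hub,np.arctan2(d[1],d[0]))
E
```

```text
[ 0.51534495 -0.08434087] 0.1415062266843139
0.10331907747308142 0.5392658241262681
[ 0.51827773 -0.08249242] 0.538463346660069
```

```bash
python3 - <<'E'
from h import *
s={'eef_pos':[0.51524748,-0.08685552,0.17096429],'tcp_rot':[-0.351,2.016,-2.054]}
im=cv2.imread('pics/w6.png')
c,n=board(im[:,:,::-1],s,(195,45,316,114),'wrist')
# z6 crop: offset (170,30) scale 3; corners of board
def pts(l,z): return np.array([ray('wrist',(170+x/3,30+y/3),z,s)[:2] for x,y in l])
C=pts(((108,58),(429,69),(418,243),(105,233)),.05); c2=C.mean(0); print([np.hypot(*(C[i]-C[i-1])).round(4) for i in range(4)])
# y6 crop: offset 0 scale 2
W=np.array([ray('wrist',(x/2,y/2),.045,s)[:2] for x,y in ((234,290),(248,240),(270,200),(300,165),(340,128),(380,103),(435,82),(600,86),(640,105),(690,140),(735,190),(765,240))])
B=(W**2).sum(1);q=np.linalg.lstsq(np.c_[W,np.ones(len(W))],B,rcond=None)[0];o=q[:2]/2;print(o,np.sqrt(q[2]+o@o))
t=ray('wrist',(170+267/3,30+144/3),.068,s)[:2]
R=cv2.Rodrigues(np.array(s['tcp_rot']))[0];j=np.arctan2(R[1,0],R[0,0])
for q in (c,c2,t):
  for oo in (o,np.array([.5148,-.085])):
    d=q-oo;a=np.arctan2(d[1],d[0]);print(np.hypot(*d),a,'-> now',a-j-.9797)
for i,jj in ((3,2),(0,1)):
  e=C[i]-C[jj];print('normal',np.arctan2(-e[0],e[1])-j-.9797)
e=C[0]-C[3];print(np.arctan2(e[1],e[0])-j-.9797);e=C[1]-C[2];print(np.arctan2(e[1],e[0])-j-.9797)
E
```

```text
board [ 545.5 -184.4] [94.7 48.9] px (257.7215270996094, 79.4080581665039) normal ang 1.8784288
[np.float64(0.05), np.float64(0.0953), np.float64(0.0499), np.float64(0.0971)]
[ 0.51482147 -0.08664047] 0.139921170276873
0.10241199524009732 -1.2670315179920548 -> now 0.5523885471475898
0.1039848465671512 -1.2715533976353641 -> now 0.5478666675042805
0.10168830885247539 -1.2707108276910077 -> now 0.5487092374486369
0.10326286081511496 -1.2752082883968583 -> now 0.5442117767427863
0.10176644638444964 -1.272989756651668 -> now 0.5464303084879767
0.10334203577974305 -1.2774490601880621 -> now 0.5419710049515825
normal 0.5604570248875878
normal 0.560001688545694
0.5343263419761362
0.5691804414670147
```

Estimates of the board bearing range from 0.54 to 0.56 (mean 0.549) against the head's 0.556. I make a small last nudge, then release.

```bash
python3 -m inch '[[0,0,0,0,0,0,0.01],[0,0,0,0,0,0,0],[0,0,0,0,0,0,0]]'; python3 - <<'E'
from h import *
s=sense();R=cv2.Rodrigues(np.array(s['tcp_rot']))[0];print('jaw ang',np.arctan2(R[1,0],R[0,0]),s['ft_torque'],s['force'])
E
python3 -m inch '[[0.4,0,0,0,0,0,0],[0.4,0,0,0,0,0,0],[0.4,0,0,0,0,0,0],[0.4,0,0,0,0,0,0]]'
```

```text
clock: 10.1
eef_pos: [0.5167, -0.0823, 0.171]
tcp_rot: [-1.416, 0.752, -0.755]
force: [-0.7, 0.9, 1.6]
width: 0.0137
jaw ang -0.9688238380668989 [-0.09588215 -0.1001383  -0.16514944] [-0.65782494  0.85695108  1.56324686]
clock: 10.5
eef_pos: [0.5162, -0.0828, 0.1707]
tcp_rot: [-1.418, 0.752, -0.754]
force: [-0.6, -0.1, -0.9]
width: 0.0326
```

```bash
python3 -m inch '[[0.4,0,0,1.5,0,0,0],[0.4,0,0,2,0,0,0],[0.4,0,0,2,0,0,0],[0.4,0,0,2,0,0,0],[0.4,0,0,0.5,0,0,0]]'; python3 - <<'E'
from h import *
im,s=snap('wrist','w10');R=cv2.Rodrigues(np.array(s['tcp_rot']))[0];print('jaw ang',np.arctan2(R[1,0],R[0,0]), 'y',R[:,1],s['eef_pos'],s['width'],s['force'])
cv2.imwrite('pics/w10z.png',cv2.resize(im[0:240,90:420,::-1],None,fx=2.4,fy=2.4,interpolation=2))
im,s=snap('scene','s10');cv2.imwrite('pics/s10z.png',cv2.resize(im[140:290,150:330,::-1],None,fx=4,fy=4,interpolation=2))
E
```

```text
clock: 11.0
eef_pos: [0.5138, -0.0833, 0.2505]
tcp_rot: [-1.423, 0.757, -0.749]
force: [0.2, -0.5, 0.6]
width: 0.0349
jaw ang -0.9677588990606634 y [ 0.00133298  0.01385606 -0.99990311] [ 0.51376991 -0.0833157   0.25050667] 0.03490577827103053 [ 0.17683309 -0.53041883  0.56064963]
```

View pics/w10z.png

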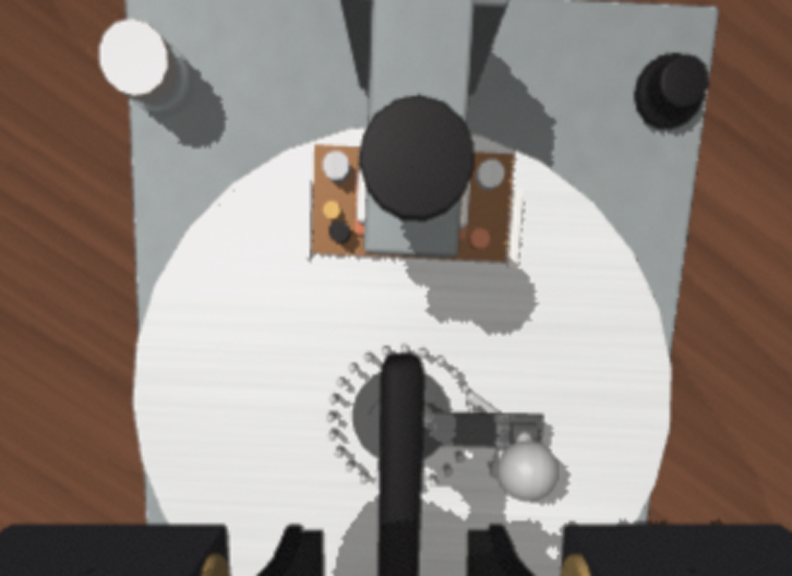

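View pics/s10z.png

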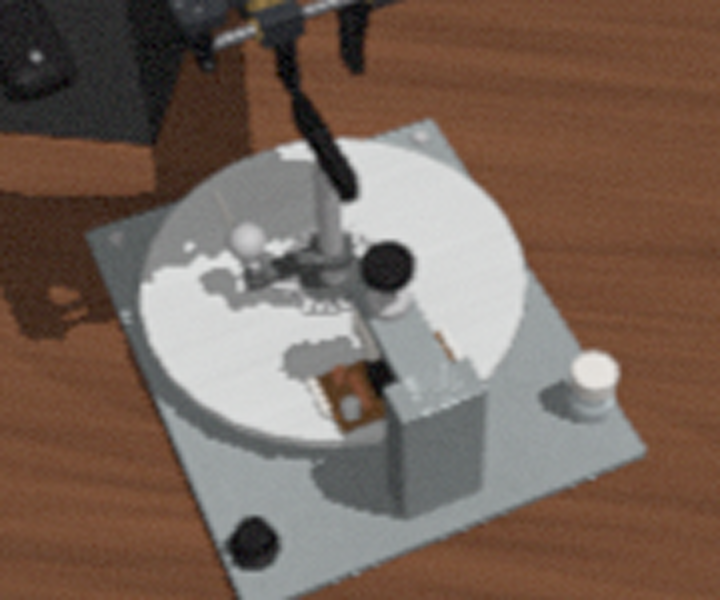

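The whole rim is visible now, with the board corners at zoom (314,146), (514,152), (511,264) and (312,259). I run one more check of centring from here.

```bash
python3 - <<'E'
from h import *
s=sense()
def pts(l,z): return np.array([ray('wrist',(90+x/2.4,y/2.4),z,s)[:2] for x,y in l])
C=pts(((314,146),(515,152),(510,264),(312,259)),.05); c=C.mean(0); print([np.hypot(*(C[i]-C[i-1])).round(4) for i in range(4)])
W=pts(((133,400),(140,340),(160,285),(195,232),(245,180),(300,147),(671,400),(665,330),(645,272),(610,222),(570,182),(535,160),(143,455),(662,455)),.045)
B=(W**2).sum(1);q=np.linalg.lstsq(np.c_[W,np.ones(len(W))],B,rcond=None)[0];o=q[:2]/2;print(o,np.sqrt(q[2]+o@o))
d=c-o;print('board pol',np.hypot(*d),np.arctan2(d[1],d[0]))
for i,j in ((3,2),(0,1)):
  e=C[i]-C[j];print('normal',np.arctan2(-e[0],e[1]))
k=pts(((417,157),),.18)[0]
f=pts(((365,249),(458,255)),.134).mean(0)
for n,qq in (('knob',k),('front',f)):
  for oo in (o,np.array([.5148,-.085])):
    d=qq-oo;print(n,qq,np.hypot(*d),np.arctan2(d[1],d[0]))
E1=pts(((128,80),(138,300)),.012);E2=pts(((716,10),(675,330)),.012)
for E in(E1,E2): e=E[0]-E[1];print('plate',np.arctan2(e[1],e[0]))
# corner directions of plate back edge
E
python3 -c "
from h import *
im=cv2.imread('pics/w10.png');cv2.imwrite('pics/w10y.png',cv2.resize(im[40:130,200:330],None,fx=6,fy=6,interpolation=2))"
```

```text
[np.float64(0.0516), np.float64(0.0953), np.float64(0.0511), np.float64(0.0974)]
[ 0.51336543 -0.08560813] 0.14029131239364423
board pol 0.10406572858236651 0.5581797353577156
normal 0.5780228297885671
normal 0.5728198367578013
knob [ 0.60268862 -0.02945874] 0.10550538098245628 0.5611905249680939
knob [ 0.60268862 -0.02945874] 0.10396749507883718 0.5635818512121559
front [ 0.58072402 -0.04331813] 0.07953378444065018 0.560634417142425
front [ 0.58072402 -0.04331813] 0.07799585677949852 0.5638110595359143
plate 0.5604864571183572
plate 0.5698091472672017
```

View pics/w10y.png

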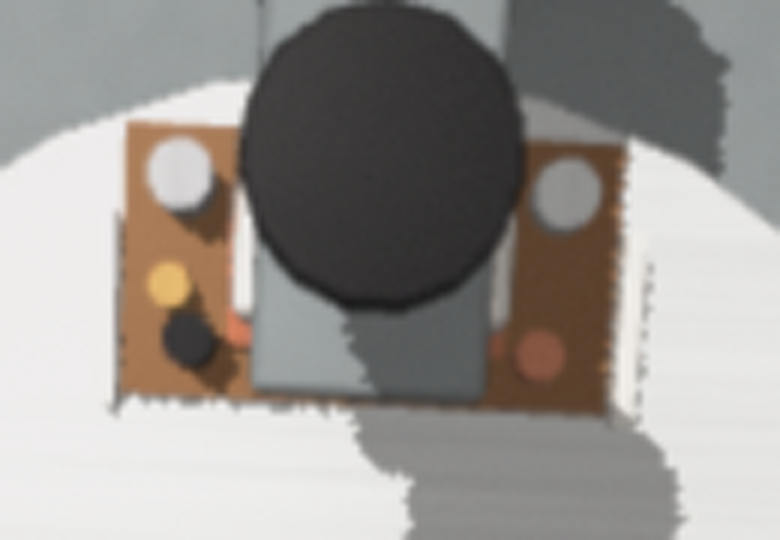

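The board and knob bearings agree within 0.003 rad in this picture (0.558 against 0.561). Now I move over the knob with the fingers shut.

```bash
python3 -m inch '[[0,1.7,1.0,0,0,0,0],[0,1.8,1.1,0,0,0,0],[0,1.8,1.1,0,0,0,0],[0,1.8,1.1,0,0,0,0],[0,1.5,0.9,0,0,0,0]]'; python3 -m inch '[[0,0,0,-1,0,0,0],[0,0,0,-1,0,0,0],[0,0,0,-1,0,0,0],[0,0,0,0,0,0,0]]'
```

```text
clock: 11.6
eef_pos: [0.5962, -0.0304, 0.2413]
tcp_rot: [-1.428, 0.773, -0.741]
force: [-0.3, -0.1, -0.8]
width: 0.0041
clock: 12.0
eef_pos: [0.5934, -0.0302, 0.2026]
tcp_rot: [-1.434, 0.781, -0.733]
force: [0.4, -0.3, 0.0]
width: 0.0002
```

```bash
python3 - <<'E'
from h import *
s=sense();R=cv2.Rodrigues(np.array(s['tcp_rot']))[0];y=R[:,1];print(y,'corr rotvec',np.cross(y,[0,0,-1]),s['eef_pos'])
E
python3 -m inch '[[0,0.5,0,0,-0.02,0.02,0],[0,0.5,0,0,0,0,0],[0,0,0,0,0,0,0]]'; python3 - <<'E'
from h import *
s=sense();R=cv2.Rodrigues(np.array(s['tcp_rot']))[0];y=R[:,1];print(y,'corr rotvec',np.cross(y,[0,0,-1]),s['eef_pos'])
E
```

```text
[-0.02582687  0.01433717 -0.99956361] corr rotvec [-0.01433717 -0.02582687 -0.        ] [ 0.59340959 -0.0302036   0.20256271]
clock: 12.3
eef_pos: [0.6036, -0.0311, 0.203]
tcp_rot: [-1.464, 0.792, -0.73]
force: [0.3, 0.9, -0.0]
width: 0.0006
[-0.04709933 -0.00790787 -0.99885891] corr rotvec [ 0.00790787 -0.04709933  0.        ] [ 0.60359873 -0.03109216  0.20298605]
```

```bash
python3 -m inch '[[0,0,0.1,0,0.004,-0.025,0],[0,0,0,0,0.004,-0.022,0],[0,0,0,0,0,0,0]]'; python3 - <<'E'
from h import *
s=sense();R=cv2.Rodrigues(np.array(s['tcp_rot']))[0];y=R[:,1];print(y,s['eef_pos'])
im,s=snap('side','d11');cv2.imwrite('pics/d11z.png',cv2.resize(im[120:270,180:340,::-1],None,fx=4,fy=4,interpolation=2))
im,s=snap('scene','s11');cv2.imwrite('pics/s11z.png',cv2.resize(im[140:290,150:330,::-1],None,fx=4,fy=4,interpolation=2))
E
```

```text
clock: 12.6
eef_pos: [0.6048, -0.03, 0.204]
tcp_rot: [-1.432, 0.755, -0.761]
force: [0.6, -1.7, -0.1]
width: 0.0003
[ 4.29146494e-03  7.38949100e-04 -9.99990519e-01] [ 0.60478974 -0.03002397  0.2040446 ]
```

View pics/d11z.png

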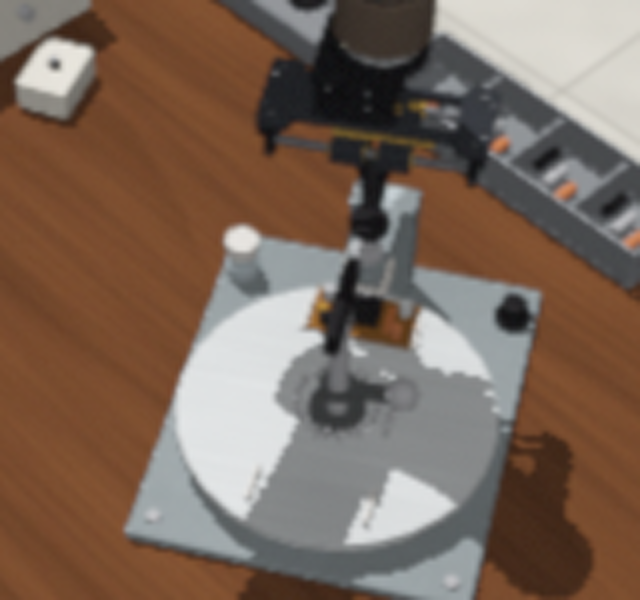

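View pics/s11z.png

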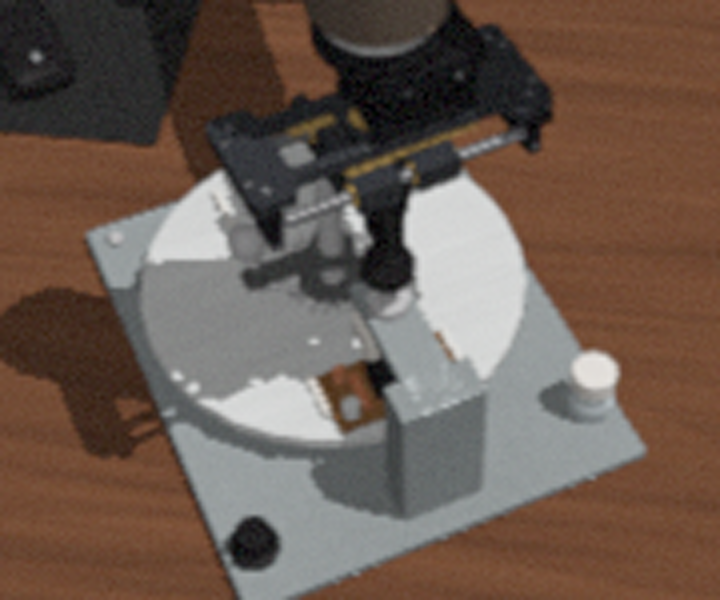

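The shut fingertips stand over the knob and the board is still under the head. Now I push down.

```bash
python3 -m inch '[[0,0.05,0,-0.8,0,0,0],[0,0.05,0,-0.8,0,0,0],[0,0.05,0,-0.5,0,0,0],[0,0,0,-0.4,0,0,0],[0,0,0,-0.3,0,0,0]]'
```

```text
clock: 13.2
eef_pos: [0.6072, -0.0299, 0.1743]
tcp_rot: [-1.432, 0.755, -0.761]
force: [-1.0, 0.7, 3.2]
width: 0.0006
```

```bash
python3 -m inch '[[0,0.05,0,-0.4,0,0,0],[0,0.05,0,-0.4,0,0,0],[0,0,0,-0.4,0,0,0],[0,0,0,-0.4,0,0,0]]'
```

```text
clock: 13.6
eef_pos: [0.6077, -0.0301, 0.1578]
tcp_rot: [-1.433, 0.756, -0.76]
force: [-0.7, 0.4, 2.4]
width: 0.0003
```

```bash
python3 -m inch '[[0,-0.03,0,-0.3,0,0,0],[0,0,0,-0.3,0,0,0],[0,0,0,-0.3,0,0,0]]'; python3 -m inch '[[0,0,0,-0.3,0,0,0],[0,0,0,-0.3,0,0,0]]'
```

```text
clock: 13.9
eef_pos: [0.6078, -0.0301, 0.1503]
tcp_rot: [-1.434, 0.754, -0.761]
force: [-8.5, 4.0, 22.0]
width: 0.0005
clock: 14.1
eef_pos: [0.6078, -0.03, 0.1503]
tcp_rot: [-1.435, 0.75, -0.761]
force: [-6.4, 2.6, 14.2]
width: 0.0007
```

It reached the hard stop at z = 0.1503, where the force rose to 22 N and the tool moved no further. I lift off straight.

```bash
python3 -m inch '[[0,0,0,0.3,0,0,0],[0,0,0,1,0,0,0],[0,0,0,2,0,0,0],[0,0,0,2,0,0,0],[0,0,0,2,0,0,0]]'; python3 -m inch '[[0,-1.5,-1,2,0,0,0],[0,-2,-1.4,1,0,0,0],[0,-2,-1.4,0,0,0,0],[0,-2,-1.3,0,0,0,0],[0,-1,-0.5,0,0,0,0]]'; python3 - <<'E'
from h import *
im,s=snap('wrist','w12');print(s['eef_pos'],s['force'])
cv2.imwrite('pics/w12z.png',cv2.resize(im[0:240,90:420,::-1],None,fx=2.4,fy=2.4,interpolation=2))
im,s=snap('scene','s12');cv2.imwrite('pics/s12z.png',cv2.resize(im[140:290,150:330,::-1],None,fx=4,fy=4,interpolation=2))
im,s=snap('side','d12');cv2.imwrite('pics/d12z.png',cv2.resize(im[120:270,180:340,::-1],None,fx=4,fy=4,interpolation=2))
E
```

```text
clock: 14.6
eef_pos: [0.6063, -0.03, 0.222]
tcp_rot: [-1.437, 0.755, -0.758]
force: [0.5, -0.0, -0.9]
width: 0.0006
clock: 15.1
eef_pos: [0.5227, -0.087, 0.2557]
tcp_rot: [-1.433, 0.748, -0.762]
force: [0.6, 0.6, -0.5]
width: 0.0002
[ 0.5227016  -0.08701389  0.25565268] [ 0.57148495  0.56817777 -0.49235328]
```

View pics/w12z.png

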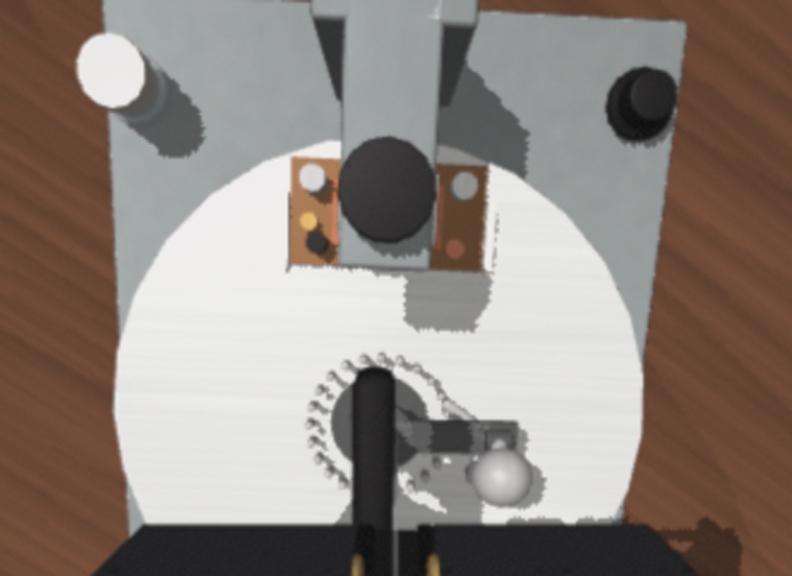

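View pics/s12z.png

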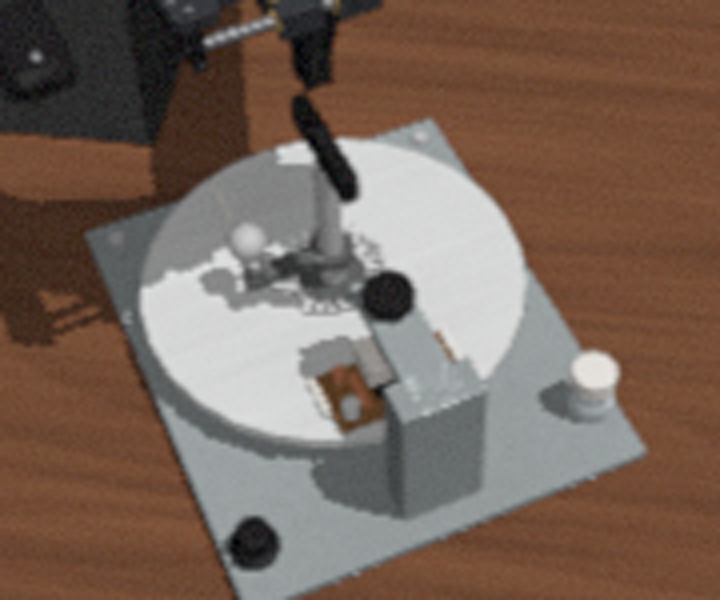

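View pics/d12z.png

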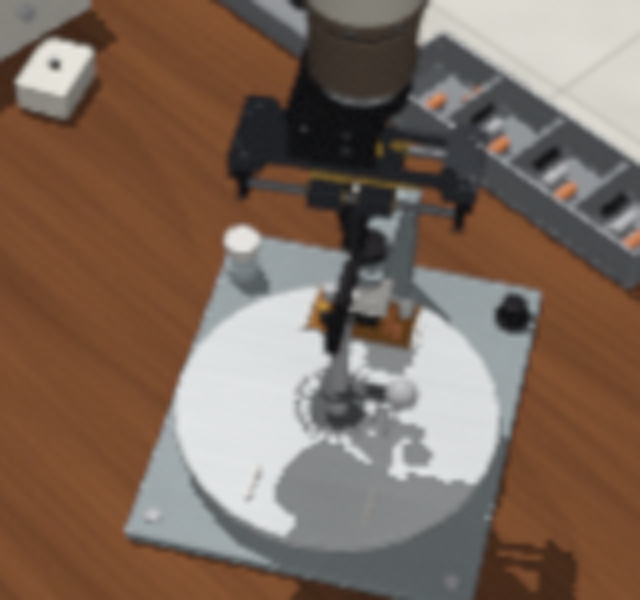

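The knob stays lowered and the white probe block sits on the socket. The board is evenly placed either side of the arm, and the jar and spare knob are unmoved. I check the knob height across two views, then hand in.

```bash
python3 - <<'E'
from h import *
s=sense()
for z in (.15,.156): print(z,ray('wrist',(90+387/2.4,189/2.4),z,s)[:2],ray('scene',(150+387/4,140+294/4),z)[:2])
def pts(l,z): return np.array([ray('wrist',(90+x/2.4,y/2.4),z,s)[:2] for x,y in l])
c=pts(((291,157),(489,164),(485,271),(289,265)),.05).mean(0);k=pts(((387,189),),.15)[0];A=np.array([.5148,-.085])
for q in (c,k): d=q-A;print(np.hypot(*d),np.arctan2(d[1],d[0]))
order.hand_in()
E
```

```text
0.15 [ 0.6053325  -0.02880692] [ 0.6082097  -0.02777043]
0.156 [ 0.6047556  -0.02922666] [ 0.61290245 -0.02702199]
0.10631492273450754 0.5508923438144699
0.10655419336579018 0.5554976104455677
the job is handed in; nothing more can be done
```

The board is under the test head, the head is fully down, and the job was handed in at about 15 s of the 61 s allowed.

**What I did:** I gripped the T-handle bar and tried it clockwise, where it spun loose and the board did not move. I wound it further clockwise for room, then turned it gently anticlockwise, where it grips, until the board was under the head. After letting go of the handle, I pushed the head down with shut fingertips to its hard stop and lifted clear. The stop came at z = 0.1503 m, with the force peaking at 22 N.

**Last checks:**
- **Centring:** In the last picture the board bears 0.551 rad from the turning axis and the knob 0.555 rad, a gap of about 0.5 mm at the board. While turning, my separate estimates of the board's bearing ran from 0.54 to 0.57, so the centring is good to about 1–2 mm.
- **Head height:** The two camera views agree on the knob at z = 0.150 to about 3 mm, and fit worse for a higher knob. The probe block is seen sitting on the socket.
- **Clearance:** The gripper ended 60 mm above the handle, touching nothing. The jar and spare knob stayed where they were. I did not check the other loose things closely, but the arm never went near them.
- **Off-centre push:** The fingertips pressed about 4 mm from the knob's centre, well within its 18 mm radius. I first corrected the tool's tilt the wrong way, in free air above the knob, and fixed it before pushing.

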